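Bar blank from the deburring guide to the filing jig

ROBOT

A 7-joint arm with a two-finger parallel gripper is mounted at the origin on the work surface. World frame = base frame: x ahead of the robot, y to its left, z up, the work surface at z = 0. Lengths are in mm, angles in rad, forces in N, time in s.
With the tool pointing down it reaches from about 400 to 900 mm from the base axis. Payload 5.5 kg.
Tool frame: the origin (TCP) lies at the very end of the fingers, on their centre line; the grasp point (between the pads) lies 19 mm behind it; z points along the fingers, y is the line along which they close (so a half turn about z gives the same grasp; the last joint's range is limited). The gripper opens to 85 mm and grips with 20 to 120 N. Pads are 22 mm wide; open, the fingers measure 114 mm over their backs; the gripper's body (76 mm by 85 mm) begins 54 mm behind the grasp point. The pads swing forward as they close: fully open they stand 13 mm farther back than shut.
Start: joints at [-1.057, 0.501, -0.427, 1.55, 0.221, 1.138, -0.21], TCP at [161.278, 629.674, 231.31] pointing down, gripper open.
Joint ranges: [-2.88, 2.88], [-0.31, 2.03], [-1.54, 1.56], [0.2, 2.42], [-1.41, 4.55], [0.19, 2.02], [-2.57, 2.57]. Speed limits (rad/s): [2.57, 2.57, 3.14, 3.14, 3.14, 3.14, 3.14].

INTERFACE

Orientations are given as a unit quaternion [x, y, z, w].
In Python, from workcell import readout, vision, order gives the robot as it stands. The module is installed in compiled form; this text tells all that it offers.
- The arm moves only by the tool jog_arm, never from a script. Its argument "motion" is one flat list of numbers, 7 for each row, row after row: the shift along the tool's x, y, z in mm, then the turn, a rotation vector about the tool's x, y, z in degrees, then the closure, from -1 (fully open) to 1 (shut), so that 0 is half open. A call has 1 to 20 rows; each row shifts and turns the commanded pose from where the row before left it, along the tool's axes as they then stand; what a row does not reach is not made up. A row lasts 1/10 s, in which the tool goes at most 50 mm and 8.59 degrees, less where a joint would pass 70% of its speed; a pose out of reach is approached as far as the arm can. A call is refused whole if a number of a shift passes 50 or a number of a turn 8.59, either way. A call with a gripper value outside its range is refused whole. The fingers move at their own pace and stop on an object; "grip_force" is the grip in N (left out, the last holds). Time passes only in rows, so rows that do not move let the fingers close. It gives the time, the measured TCP pose, the force, the opening and the grip force at its end, in the units of the state.
- readout.observe(): the state, without advancing time (a new reading comes with each control period).
- vision.snapshot(name): name is "scene" or "top" or "wrist"; returns (picture, depth): 480x640x3 uint8, blue, green, red; 480x640 float32, mm along the optical axis (not along the pixel's ray), 0 where there is no reading.
- vision.camera_params(name): a dict with "intrinsics" (3x3 intrinsics, pixels), "rvec" (rotation vector, rad) and "tvec" (3), from world to camera coordinates, as OpenCV has them; the wrist camera has in their place "mount" (4x4, takes a point from camera to tool coordinates, whose origin is the TCP and whose axes are the flange's). Camera axes: x right, y down, z forward; pixel columns grow to the right and rows downward; lengths in mm; the calibration is good to about 2 mm. The wrist camera is an equidistant fisheye: a pixel r from the principal point sees the ray r / f radians off the axis. A picture is of the moment at which its call begins: read the wrist's pose just before it. camera_params takes no time and is no camera call.
- order.hand_in(): hands the job in; it is judged then, once.
The state is a dict: "time": time; "joints": joint angles; "joint_vel": joint speeds; "joint_torque": joint torques, N m; "tcp_pos": TCP position; "tool_rot": TCP orientation; "ft_force": force on the tool from outside, world axes, zero at the start; "moment": the same for the moment, N m; "width": opening from 0.0 (shut) to 1.0 (fully open); "grasp_force": force on a finger pad.
Only numpy, scipy, OpenCV 4.12 (cv2) and the standard library are available. Lean on these libraries where they do the work, as an engineer would, in place of code of your own. Each camera call takes 0.05 s, during which the arm holds its last target. There are 200 camera calls.

TASK

Slide the bare aluminium strip along the groove of the raised guide block until its front end hangs well out over the block's open end but still lies flat, pinch that end and lay the strip lengthwise, centred, on the wooden rest block and let go. Then take it again by its middle and lower it right home into the pocket of the filing jig, not letting go before it is down. Do not let the strip fall to the bench, and leave the jar, hammer and wrench alone.

Things in the scene. Friction and masses are not known exactly. Their poses are not given: they have to be found in the camera images.
- strip: Loose flat bare aluminium strip 160 mm long (x), 60 mm wide (y), 5 mm thick, 0.11 to 0.2 kg; origin at the centre of its underside, z up; both ends alike. It starts flat in the guide's groove, its front end 5 to 25 mm inside the open end. It slides on the guide with coefficient 0.28 to 0.42; a fingertip pressing on its top with 8 to 15 N drags it.
- guide: Fixed green-painted guide block 218 mm long (x), 88 mm wide (y); origin at the centre of its underside. In its top runs a groove 64 mm wide, floor at 55 mm, side walls 12 mm thick with tops at 60 mm, level with the strip's top: no room for fingers beside the strip. A stop 8 mm thick, top at 68 mm, closes the back end (+x); the front end (-x), towards the robot, is open.
- guide_mouth (a point): Middle of the groove floor's edge at the guide's open front end (109 mm from its centre), 55 mm above the bench; free space in front of and below it. x points back along the groove. The strip tips off if half of it hangs out; 30 to 70 mm of overhang is right.
- rest: Fixed wooden rest block 110 mm long (x), 40 mm wide (y), 50 mm high; origin at the centre of its underside, flat top at 50 mm. The strip lies lengthwise on it, middle on middle, its long edges standing out 10 mm on each side, so fingers pass beside the block.
- jig: Fixed grey filing jig, base plate 200 x 110 x 10 mm; origin at the centre of its underside, x along its length. Cheeks at both ends: inner faces 166 mm apart, 82 mm wide, tops at 63 mm. Lips at the four corners: |x| from 56 to 84 mm, inner faces 66 mm apart in y, 8 mm thick, tops at 53 mm. Between the lips both sides are open to the base plate for fingers.
- jig_pocket (a point): Centre of the jig's pocket floor, 40 mm above the bench (top of a pedestal 166 x 40 mm). The strip lies here flat, length along the jig's x, either way round, with 3 mm play all round; held at an end it cannot be lowered in, as cheeks and lips block the fingers.
- jar: Closed amber glass jar with steel cap, 70 mm diameter, 100 mm high, standing at the far side of the bench; origin at the centre of its underside. Bystander.
- hammer: Hammer lying on the far side of the bench. Bystander.
- wrench: Wrench lying on the far side of the bench. Bystander.
Mind the look-alikes: they are no part of the job. Several things look just like the rest: the one meant starts nearest to the robot's base.

How it is judged:
By the outcome, as a careful person would: the job done as asked, in the order asked, and still so for the second after the job is handed in, with the robot touching nothing.
It also fails if it takes over 58 s, if anything falls off the work surface, if the arm or the gripper's body presses on something with over 40 N, if the wrist force passes 120 N, or if a joint passes its speed limit or range.

## Working session

There is one attempt and no reset: what is moved stays moved. The work goes in short steps, Python scripts to look and compute and a tool call to move; the robot and the scene stay as the last step left them, time stands still between calls to the robot, and variables do not carry over. Pictures are saved under pics/ and viewed, at most 10 in all, crops included, and the job is handed in when it is done.

Besides the shell and the picture viewer there is one more tool, called after "Call:" as name(argument=value, ...) on one line, values as JSON. jog_arm: Moves the arm, as the interface text tells. Its arguments: {"type":"object","properties":{"motion":{"type":"array","items":{"type":"number"}},"grip_force":{"type":"number"}},"required":["motion"]}

```bash
mkdir -p pics; python3 - <<'E'
from workcell import readout, vision
import cv2,numpy as np
s=readout.observe()
for k,v in s.items(): print(k,np.round(v,3))
for n in("scene","top"):
    p,d=vision.snapshot(n); cv2.imwrite(f"pics/{n}0.png",p); np.save(f"{n}0.npy",d)
for n in("scene","top","wrist"): print(n,{k:np.round(v,3).tolist() for k,v in vision.camera_params(n).items()})
E
```

```text
time 0.0
joints [-1.057  0.502 -0.427  1.551  0.221  1.138 -0.21 ]
joint_vel [-0.002  0.     0.001 -0.002 -0.001  0.001  0.001]
joint_torque [ 1.0000e-03 -5.6951e+01 -5.8160e+00 -2.8093e+01  1.1000e-02  1.2000e-02
  0.0000e+00]
tcp_pos [161.182 628.959 230.281]
tool_rot [ 0.125  0.992 -0.001 -0.   ]
ft_force [-0.222 -0.104  0.716]
moment [ 0.046 -0.039 -0.006]
grasp_force 0.0
width 1.004
scene {'intrinsics': [[532.204, 0.0, 323.515], [0.0, 532.204, 241.702], [0.0, 0.0, 1.0]], 'rvec': [2.252, 1.08, -0.41], 'tvec': [-363.152, -322.816, 1466.125]}
top {'intrinsics': [[442.94, 0.0, 319.781], [0.0, 442.94, 236.721], [0.0, 0.0, 1.0]], 'rvec': [2.125, -2.083, 0.223], 'tvec': [-22.731, 594.967, 1141.468]}
wrist {'intrinsics': [[371.648, 0.0, 324.098], [0.0, 371.648, 240.604], [0.0, 0.0, 1.0]], 'mount': [[0.0, -0.954, -0.3, 75.206], [1.0, 0.001, -0.001, -0.433], [0.001, -0.3, 0.954, -142.181], [0.0, 0.0, 0.0, 1.0]]}
```

View pics/top0.png

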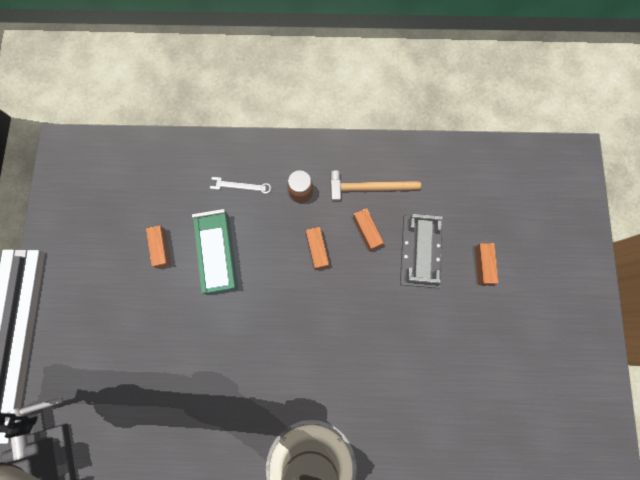

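View pics/scene0.png

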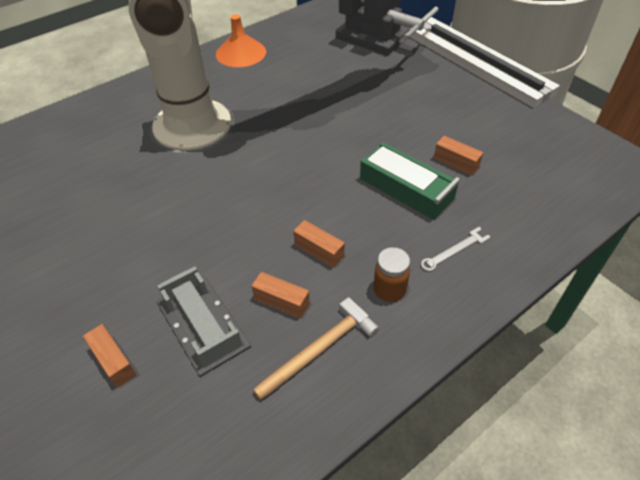

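The top view shows the guide at about (214,252), with its open end at about (218,290), and the jig at about (424,250). The rest candidates are at (157,246), (317,248), (368,229) and (488,263). The scene view confirms the layout: four bricks, the jar, the hammer and the wrench.

```bash
cat > h.py <<'E'
import numpy as np, cv2
from scipy.spatial.transform import Rotation as R
from workcell import readout, vision
def pose():
    s=readout.observe(); T=np.eye(4); T[:3,:3]=R.from_quat(s["tool_rot"]).as_matrix(); T[:3,3]=s["tcp_pos"]; return T
def cloud(n,d,T=None):
    "world point for every pixel, HxWx3 (nan without depth)"
    c=vision.camera_params(n); K=np.array(c["intrinsics"]); v,u=np.mgrid[:480,:640]
    x=(u-K[0,2])/K[0,0]; y=(v-K[1,2])/K[1,1]
    if n=="wrist":
        r=np.hypot(x,y)+1e-9; k=np.tan(np.minimum(r,1.5))/r; x,y=x*k,y*k
    z=np.where(d>0,d,np.nan); P=np.dstack([x*z,y*z,z])
    if n=="wrist": M=T@np.array(c["mount"]); return P@M[:3,:3].T+M[:3,3]
    Q=R.from_rotvec(np.ravel(c["rvec"])).as_matrix(); return (P-np.ravel(c["tvec"]))@Q
def rect(P,m):
    "blobs of mask m -> min-area rects in world xy: centre, size, long-axis angle, median z"
    n,l=cv2.connectedComponents(m.astype(np.uint8)); out=[]
    for i in range(1,n):
        q=P[l==i]
        if len(q)<80: continue
        (c,s,a)=cv2.minAreaRect(q[:,:2].astype(np.float32))
        if s[0]<s[1]: s=s[::-1]; a+=90
        out.append((np.round(c,1),np.round(s,1),round((a+90)%180-90,1),round(float(np.median(q[:,2])),1),len(q)))
    return out
E
python3 - <<'E'
from h import *
for n in("top","scene"):
    P=cloud(n,np.load(n+"0.npy")); p=cv2.imread(f"pics/{n}0.png"); z=P[...,2]
    ok=(P[...,0]>250)&(P[...,0]<800)&(abs(P[...,1])<650)
    print(n,"bench z",np.nanmedian(z[ok]))
    b,g,r=[p[...,i].astype(int) for i in range(3)]
    print("brick");[print(o) for o in rect(P,ok&(r>g+60)&(z>44)&(z<56))]
    print("strip");[print(o) for o in rect(P,ok&(b>200)&(g>200)&(r>200)&(z>52)&(z<68))]
    print("green");[print(o) for o in rect(P,ok&(g>r+25)&(z>52))]
    print("jig/all");[print(o) for o in rect(P,ok&(z>4))]
    print("jig top>47");[print(o) for o in rect(P,ok&(z>36)&(z<75)&(P[...,1]<-180))]
E
```

```text
top bench z 0.29578064809989296
brick
(array([ 626.6, -144. ]), array([108.2,  38.9]), 25.4, 49.9, 508)
(array([565.8, 440.7]), array([108. ,  39.9]), 15.3, 50.1, 517)
(array([570.5,  -2.7]), array([108. ,  38.4]), 14.6, 49.7, 529)
(array([ 535.4, -471. ]), array([105.7,  40.7]), 2.6, 49.4, 539)
strip
(array([534.6, 276.3]), array([159.,  60.]), 10.8, 59.9, 1254)
green
(array([548.9, 278.7]), array([209.6,  89.3]), 10.7, 58.4, 1095)
jig/all
(array([750.7,  48.6]), array([85.2, 71.5]), 4.1, 97.2, 667)
(array([ 754.4, -169.7]), array([262.8,  83.7]), 88.6, 23.2, 962)
(array([760.2, 226.2]), array([178.4,  38.7]), 86.2, 7.4, 367)
(array([562.4, 289.9]), array([242.9, 107.6]), 10.6, 58.9, 2939)
(array([ 629.3, -148.4]), array([110.6,  56.4]), 25.9, 49.1, 689)
(array([ 575.1, -298. ]), array([215.7, 114.8]), -3.8, 27.7, 2795)
(array([572.9, 446.1]), array([128.9,  56.2]), 20.2, 48.8, 801)
(array([579.2,  -1.5]), array([127.9,  45.9]), 11.8, 49.4, 615)
(array([ 542.9, -477.8]), array([123.6,  64. ]), 4.6, 47.9, 839)
jig top>47
(array([ 572.7, -297.6]), array([185.3,  82.9]), -4.2, 41.4, 12
[... 549 characters left out ...]
35. , 106.6]), 13.8, 43.0, 1166)
(array([526.3, 305.4]), array([263.5, 157.9]), 11.4, 58.3, 4096)
(array([556.6,  -3.9]), array([144.8,  53.4]), 9.9, 48.7, 1388)
(array([758.5, 228. ]), array([184.6,  37.8]), 84.0, 8.1, 615)
(array([722.3,  76.6]), array([145.5,  73.1]), -49.0, 78.1, 1637)
(array([ 552.6, -297. ]), array([245.6, 115.9]), -3.1, 29.3, 5512)
(array([ 612.9, -137.5]), array([132.8,  71.2]), 27.4, 48.9, 1610)
(array([ 760.8, -169.4]), array([259.6,  82.8]), -88.9, 24.2, 2219)
(array([ 527.3, -471.6]), array([133.7,  46. ]), 2.4, 50.0, 1491)
jig top>47
(array([ 571.9, -297.9]), array([189.5,  82.3]), -4.0, 42.3, 2607)
(array([ 536.3, -471. ]), array([114.,  40.]), 2.2, 50.4, 1269)
```

Call:
jog_arm(motion=[0,0,0,0,0,-8.4,1,0,0,0,0,0,-8.4,1,0,0,0,0,0,-8.4,1,-20,-26,8,0,0,0,1,-20,-26,8,0,0,0,1,-20,-26,8,0,0,0,1,-20,-26,8,0,0,0,1,-20,-26,8,0,0,0,1,-20,-26,8,0,0,0,1,-20,-26,8,0,0,0,1,-20,-26,8,0,0,0,1,-20,-26,8,0,0,0,1,-20,-26,8,0,0,0,1,-20,-26,8,0,0,0,1,-20,-26,8,0,0,0,1,-20,-26,8,0,0,0,1,-20,-26,8,0,0,0,1,-20,-26,8,0,0,0,1,-20,-26,8,0,0,0,1], grip_force=20)

```text
time: 2.0
tcp_pos: [554.3, 280.0, 102.5]
tool_rot: [-0.094, 0.996, -0.0, -0.0]
ft_force: [0.4, 0.2, -0.8]
width: 0.002
grasp_force: 0.0
```

Call:
jog_arm(motion=[0,0,15,0,0,0,1,0,0,15,0,0,0,1,0,0,8,0,0,0,1,0,0,2,0,0,0,1,0,0,1,0,0,0,1,0,0,1,0,0,0,1,0,0,0.5,0,0,0,1,0,0,0,0,0,0,1])

```text
time: 2.8
tcp_pos: [554.0, 281.5, 61.3]
tool_rot: [-0.095, 0.996, 0.0, 0.0]
ft_force: [0.1, 0.2, -0.1]
width: -0.001
grasp_force: 0.0
```

Call:
jog_arm(motion=[0,0,0.5,0,0,0,1,0,0,0.5,0,0,0,1,0,0,0,0,0,0,1])

```text
time: 3.1
tcp_pos: [554.0, 281.3, 60.2]
tool_rot: [-0.094, 0.996, 0.0, 0.0]
ft_force: [-0.7, 0.0, 2.4]
width: 0.004
grasp_force: 1.4
```

Call:
jog_arm(motion=[0,0,0.5,0,0,0,1,0,0,0.5,0,0,0,1,0,0,0,0,0,0,1])

```text
time: 3.4
tcp_pos: [554.1, 281.3, 60.2]
tool_rot: [-0.094, 0.996, -0.0, 0.0]
ft_force: [-2.0, -1.5, 10.0]
width: -0.001
grasp_force: 5.0
```

Call:
jog_arm(motion=[0,0,0.3,0,0,0,1,2,0,0,0,0,0,1,3,0,0,0,0,0,1,4,0,0,0,0,0,1,4,0,0,0,0,0,1,4,0,0,0,0,0,1,3,0,0,0,0,0,1,0,0,0,0,0,1])

```text
schema error: expected a multiple of 7 numbers
```

```bash
cat > strip.py <<'E'
from h import *
import sys
zlo,zhi=map(float,sys.argv[1:3]); x0,x1,y0,y1=map(float,sys.argv[3:7])
for n in("top","scene"):
    p,d=vision.snapshot(n); P=cloud(n,d); z=P[...,2]
    m=(P[...,0]>x0)&(P[...,0]<x1)&(P[...,1]>y0)&(P[...,1]<y1)&(p.min(2)>150)&(z>zlo)&(z<zhi)
    print(n); [print(o) for o in rect(P,m)]
    if len(sys.argv)>7: cv2.imwrite(f"pics/{n}_{sys.argv[7]}.png",p)
E
python3 strip.py 52 66 350 650 200 350 d1
```

```text
top
(array([603.6, 272.2]), array([27.8, 27.3]), 15.5, 59.2, 82)
scene
(array([487. , 263.2]), array([83.3, 64.4]), -4.2, 60.9, 425)
(array([588. , 287.4]), array([66.7, 52.3]), -76.5, 61.0, 376)
```

Call:
jog_arm(motion=[0,0,0.3,0,0,0,1,2,0,0,0,0,0,1,3,0,0,0,0,0,1,4,0,0,0,0,0,1,4,0,0,0,0,0,1,4,0,0,0,0,0,1,3,0,0,0,0,0,1,0,0,0,0,0,0,1])

```text
time: 4.3
tcp_pos: [535.9, 278.4, 60.1]
tool_rot: [-0.094, 0.996, 0.001, 0.002]
ft_force: [-0.6, -0.6, 7.0]
width: -0.001
grasp_force: 3.6
```

```bash
cat > front.py <<'E'
from h import *
a=np.deg2rad(10.8); ux=np.array([np.cos(a),np.sin(a)]); mouth=np.array([445.6,259.])
for n in("scene","top"):
    p,d=vision.snapshot(n); P=cloud(n,d); z=P[...,2]
    q=(P[...,:2]-mouth); s=q@ux; t=q@[-ux[1],ux[0]]
    m=(abs(t)<25)&(z>52)&(z<68)&(p.min(2)>140)&(s<150)&(s>-90)
    mg=(abs(abs(t)-38)<4)&(z>50)&(z<68)&(s>-90)&(s<60)
    print(n,"strip front s",np.percentile(s[m],1) if m.sum()>30 else None,m.sum(),"back",np.percentile(s[m],99) if m.sum()>30 else None,"mouth s",np.percentile(s[mg],1))
E
python3 front.py
```

```text
scene strip front s -6.503135007517563 638 back 148.47008075890113 mouth s 0.1100377534397028
top strip front s 124.77163953226813 66 back 149.72036120336912 mouth s 45.03657978657984
```

Call:
jog_arm(motion=[0,0,0.4,0,0,0,1,2,0,0,0,0,0,1,4,0,0,0,0,0,1,4,0,0,0,0,0,1,4,0,0,0,0,0,1,4,0,0,0,0,0,1,4,0,0,0,0,0,1,4,0,0,0,0,0,1,4,0,0,0,0,0,1,0,0,0,0,0,0,1])

```text
time: 5.4
tcp_pos: [506.9, 273.1, 60.1]
tool_rot: [-0.094, 0.996, 0.001, 0.003]
ft_force: [1.2, -0.6, 8.8]
width: 0.001
grasp_force: 4.6
```

```bash
python3 front.py
```

```text
scene strip front s -35.08549212226478 639 back 122.69710939213303 mouth s 2.0675061781245425
top strip front s 94.84727831134103 88 back 124.27933279256534 mouth s 5.570727801546477
```

Call:
jog_arm(motion=[0,0,0.2,0,0,0,1,2,0,0,0,0,0,1,4,0,0,0,0,0,1,4,0,0,0,0,0,1,4,0,0,0,0,0,1,4,0,0,0,0,0,1,4,0,0,0,0,0,1,0,0,0,0,0,0,1,0,0,-4,0,0,0,1,0,0,-20,0,0,0,1,0,0,-30,0,0,0,0])

```text
time: 6.6
tcp_pos: [481.2, 266.6, 110.7]
tool_rot: [-0.094, 0.996, -0.001, -0.002]
ft_force: [-0.5, 0.1, -0.6]
width: 0.158
grasp_force: 0.0
```

```bash
python3 front.py; python3 strip.py 52 66 350 650 200 350
```

```text
scene strip front s -56.91072206974844 747 back 101.22910197698846 mouth s 2.041633343363289
top strip front s -33.36111100219015 163 back 101.55031524719341 mouth s 1.4818508900376126
top
(array([535.3, 267.3]), array([40.5, 23.3]), -78.2, 59.5, 99)
(array([435.7, 236.3]), array([62. , 15.8]), 36.5, 59.9, 89)
scene
(array([427.3, 255.7]), array([83.1, 63.3]), 9.9, 61.0, 458)
(array([517.3, 275.2]), array([64.8, 56.8]), -76.6, 61.2, 410)
```

Call:
jog_arm(motion=[13,0,0,0,0,0,-1,13,0,0,0,0,0,-1,13,0,0,0,0,0,-1,13,0,0,0,0,0,-1,13.5,0,0,0,0,0,-1,0,0,0,0,0,0,-1,0,0,0,0,0,0,-1])

```text
time: 7.5
tcp_pos: [418.8, 255.5, 112.2]
tool_rot: [-0.095, 0.996, 0.0, 0.0]
ft_force: [-0.1, 0.0, -0.8]
width: 0.999
grasp_force: 0.0
```

```bash
python3 - <<'E'
from h import *
T=pose(); p,d=vision.snapshot("wrist"); cv2.imwrite("pics/w1.png",p)
P=cloud("wrist",d,T); z=P[...,2]; print(T[:3,3], readout.observe()["width"])
mouth=np.array([445.6,259.]);a=np.deg2rad(10.8);ux=np.array([np.cos(a),np.sin(a)])
for nm,M in(("strip",(p.min(2)>140)&(z>50)&(z<70)),("guide",(z>50)&(z<70))):
    M=M&(abs(P[...,0]-450)<200)&(abs(P[...,1]-260)<80)
    q=P[M][:,:2]-mouth; s=q@ux;t=q@[-ux[1],ux[0]]; print(nm,M.sum(),np.percentile(s,[1,99]),np.percentile(t[s<-5],[1,99]) if (s<-5).sum() else 0,np.median(z[M]))
E
```

```text
[418.84340153 255.46492856 112.17408353] 1.0007399941471422
strip 13143 [-56.53358457  84.27449836] [-21.27158295  28.40901955] 59.52618044112077
guide 24576 [-56.92177834  83.33527161] [-30.33777796  28.25771748] 59.5059471042383
```

View pics/w1.png

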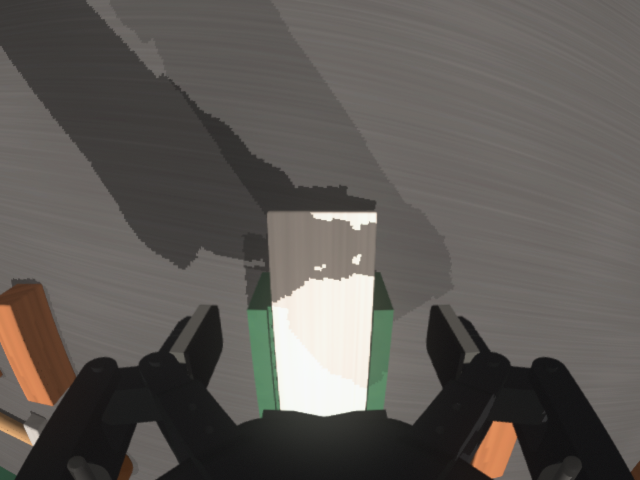

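The strip's front edge is at row 211 (columns 267–377), flat and hanging about 57 mm out past the mouth (row ~275–310). The fingers straddle it nearly centrally. I'll descend and pinch.

Call:
jog_arm(motion=[0,-1.5,13,0,0,0,-1,0,0,13,0,0,0,-1,0,0,13,0,0,0,-1,0,0,13,0,0,0,-1,0,0,13,0,0,0,-1,0,0,12,0,0,0,-1,0,0,0,0,0,0,-1])

```text
time: 8.25
tcp_pos: [417.6, 253.2, 32.9]
tool_rot: [-0.095, 0.996, -0.001, -0.002]
ft_force: [0.4, -0.4, 0.0]
width: 1.001
grasp_force: 0.0
```

Call:
jog_arm(motion=[0,0,0,0,0,0,0,0,0,0,0,0,0,1,0,0,0,0,0,0,1,0,0,0,0,0,0,1,0,0,0,0,0,0,1,0,0,0,0,0,0,1], grip_force=80)

```text
time: 8.85
tcp_pos: [419.4, 254.3, 35.4]
tool_rot: [-0.094, 0.996, 0.0, 0.001]
ft_force: [-1.4, -0.2, 5.2]
width: 0.678
grasp_force: 84.5
```

Call:
jog_arm(motion=[0,0,-3,0,0,0,1,0,0,-10,0,0,0,1,0,0,-15,0,0,0,1,0,0,-20,0,0,0,1,0,0,-20,0,0,0,1,0,0,-12,0,0,0,1,0,0,0,0,0,0,1,0,0,0,0,0,0,1], grip_force=100)

```text
time: 9.65
tcp_pos: [418.9, 253.6, 114.7]
tool_rot: [-0.094, 0.996, -0.0, -0.0]
ft_force: [0.7, 1.2, -1.0]
width: 0.672
grasp_force: 106.5
```

```bash
cat > held.py <<'E'
from h import *
import sys
# strip held: fit plane/rect in tool frame from scene and wrist views
tag=sys.argv[1]
T=pose(); print("tcp",T[:3,3])
for n in("scene","top","wrist"):
    T=pose(); p,d=vision.snapshot(n); cv2.imwrite(f"pics/{n}_{tag}.png",p)
    P=cloud(n,d,T); L=(P-T[:3,3])@T[:3,:3]   # tool coordinates
    m=(p.min(2)>110)&(np.ptp(p.astype(int),axis=2)<30)&(abs(L[...,1])<36)&(L[...,0]<45)&(L[...,0]>-150)&(abs(L[...,2]+25)<30)
    q=L[m]
    if len(q)<60: print(n,len(q)); continue
    A=np.c_[q[:,:2],np.ones(len(q))]; w=np.ones(len(q),bool)
    for _ in range(5): c=np.linalg.lstsq(A[w],q[w,2],rcond=None)[0]; w=abs(A@c-q[:,2])<3
    q=q[w]; print(n,len(q),"x",np.percentile(q[:,0],[1,99]).round(1),"y",np.percentile(q[:,1],[2,98]).round(1),"slope deg x,y",np.rad2deg(np.arctan(c[:2])).round(1),"topface toolz at x=0",c[2].round(1),"rect",rect(L,m&(abs(L@[0,0,1]-(L@[c[0],c[1],0]+c[2]))<3)))
E
python3 held.py h1
```

```text
tcp [418.87821196 253.57918735 114.73647486]
scene 892 x [-127.8    4.6] y [-29.5  30.1] slope deg x,y [-0.6  0.2] topface toolz at x=0 -24.8 rect [(array([-67.4,   0.9]), array([123.1,  65.4]), 0.7, -24.0, 852)]
top 754 x [-126.8   30.1] y [-28.3  28.6] slope deg x,y [-0.6 -0.6] topface toolz at x=0 -23.8 rect [(array([-74.2,   0.9]), array([107.3,  60.8]), -0.2, -22.8, 667), (array([ 22. , -12.2]), array([32.6, 19.6]), 88.8, -24.0, 87)]
wrist 23680 x [-38.5  30.7] y [-29.6  27.3] slope deg x,y [-0.5  0.1] topface toolz at x=0 -23.4 rect [(array([-6.4, -0.9]), array([75.4, 69.8]), -0.3, -23.4, 23677)]
```

View pics/scene_h1.png

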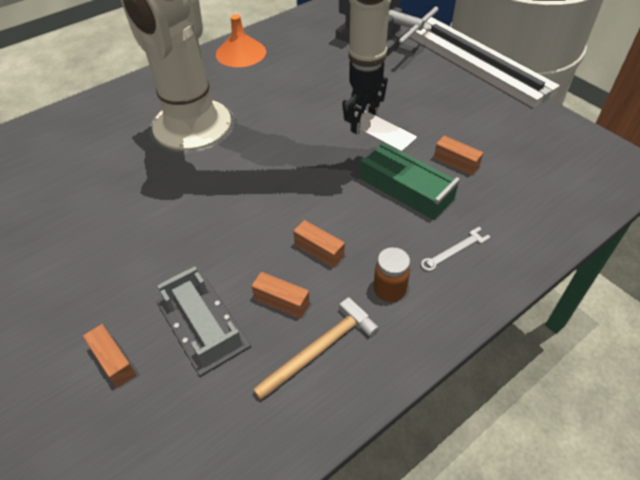

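Call:
jog_arm(motion=[0,0,0,0,0,-4.1,1,0,-8,0,0,0,0,1,0,-16,0,0,0,0,1,-3,-22,0,0,0,0,1,-3,-22,0,0,0,0,1,-3,-22,0,0,0,0,1,-3,-22,0,0,0,0,1,-3,-22,0,0,0,0,1,-3,-22,0,0,0,0,1,-3,-22,0,0,0,0,1,-3,-22,0,0,0,0,1,-3,-22,0,0,0,0,1,-3,-22,0,0,0,0,1,-3,-22,0,0,0,0,1,0,-14,0,0,0,0,1,0,-7,5,0,0,0,1,0,0,10,0,0,0,1,0,0,5,0,0,0,1,0,0,0,0,0,0,1])

```text
time: 11.7
tcp_pos: [523.3, -13.5, 93.5]
tool_rot: [-0.131, 0.991, 0.001, -0.001]
ft_force: [0.2, -0.8, -1.5]
width: 0.672
grasp_force: 106.5
```

```bash
python3 held.py h2
```

```text
tcp [523.29665855 -13.48720895  93.46225869]
scene 1375 x [-127.7   10.6] y [-28.4  29.9] slope deg x,y [-0.6  0. ] topface toolz at x=0 -24.7 rect [(array([-53.8,   1.1]), array([150.2,  63. ]), 0.7, -23.9, 1373)]
top 2
wrist 23709 x [-38.4  30.8] y [-29.6  27.2] slope deg x,y [-0.5  0. ] topface toolz at x=0 -23.3 rect [(array([-6.2, -1.2]), array([75.6, 69.8]), 0.5, -23.4, 23709)]
```

View pics/wrist_h2.png

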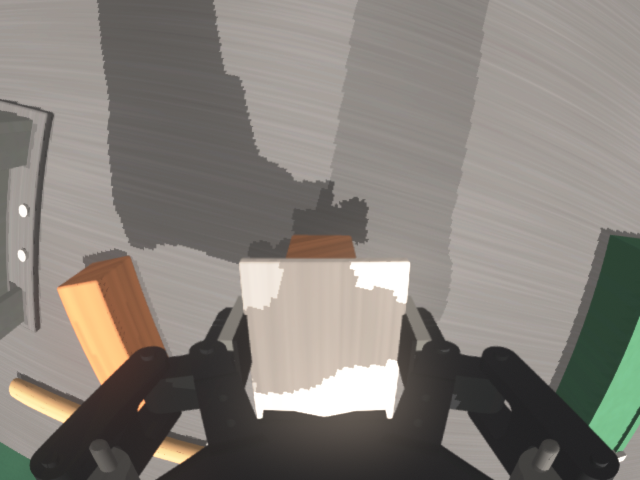

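The strip is level in the grip. The rest's near end shows below it at columns 290–355, about 2–3 px left of the strip's centre, so I'll shift 2 mm in −y.

Call:
jog_arm(motion=[-1,-2,5,0,0,0,1,0,0,8,0,0,0,1,0,0,6,0,0,0,1,0,0,2,0,0,0,1,0,0,1,0,0,0,1,0,0,0,0,0,0,1,0,0,0,0,0,0,1])

```text
time: 12.55
tcp_pos: [526.5, -16.6, 73.0]
tool_rot: [-0.13, 0.992, 0.0, 0.0]
ft_force: [-0.4, -0.6, -1.9]
width: 0.67
grasp_force: 106.5
```

Call:
jog_arm(motion=[0,0,1,0,0,0,1,0,0,1,0,0,0,1,0,0,0.5,0,0,0,1,0,0,0,0,0,0,1])

```text
time: 12.95
tcp_pos: [526.3, -16.6, 70.3]
tool_rot: [-0.13, 0.992, 0.0, -0.0]
ft_force: [-0.1, 0.3, -1.6]
width: 0.67
grasp_force: 106.5
```

Call:
jog_arm(motion=[0,0,0.5,0,0,0,1,0,0,0.5,0,0,0,1,0,0,0,0,0,0,1])

```text
time: 13.25
tcp_pos: [526.2, -16.5, 69.3]
tool_rot: [-0.13, 0.992, 0.0, -0.0]
ft_force: [0.5, -0.2, -0.8]
width: 0.67
grasp_force: 106.5
```

Call:
jog_arm(motion=[0,0,0.5,0,0,0,1,0,0,0.3,0,0,0,1,0,0,0,0,0,0,1])

```text
time: 13.55
tcp_pos: [526.3, -16.6, 68.5]
tool_rot: [-0.13, 0.992, 0.0, -0.0]
ft_force: [0.4, 0.1, -0.5]
width: 0.668
grasp_force: 106.5
```

Call:
jog_arm(motion=[0,0,0.5,0,0,0,1,0,0,0,0,0,0,1])

```text
time: 13.75
tcp_pos: [526.3, -16.6, 68.0]
tool_rot: [-0.13, 0.992, 0.0, -0.0]
ft_force: [-0.3, -0.3, -1.7]
width: 0.669
grasp_force: 106.5
```

```bash
python3 held.py h3
```

```text
tcp [526.2571082  -16.55255645  68.01760999]
scene 1349 x [-127.8   10.1] y [-28.7  29.7] slope deg x,y [-0.6  0.1] topface toolz at x=0 -24.6 rect [(array([-55.2,   1.1]), array([147.7,  63.2]), 0.3, -24.0, 1347)]
top 0
wrist 23664 x [-38.5  30.8] y [-29.6  27.2] slope deg x,y [-0.5  0.1] topface toolz at x=0 -23.3 rect [(array([-6.3, -0.9]), array([75.6, 69.8]), -0.4, -23.3, 23663)]
```

TCP height should be 50 − 19 = 31, not 69, so there are still 37 mm to go.

Call:
jog_arm(motion=[1,0,5,0,0,0,1,0,0,8,0,0,0,1,0,0,8,0,0,0,1,0,0,7,0,0,0,1,0,0,4,0,0,0,1,0,0,2,0,0,0,1,0,0,1,0,0,0,1,0,0,0,0,0,0,1])

```text
time: 14.7
tcp_pos: [525.4, -16.8, 33.1]
tool_rot: [-0.13, 0.992, 0.0, 0.0]
ft_force: [0.7, 0.2, -1.9]
width: 0.67
grasp_force: 106.5
```

Call:
jog_arm(motion=[0,0,1,0,0,0,1,0,0,0.5,0,0,0,1,0,0,0.5,0,0,0,1,0,0,0,0,0,0,1])

```text
time: 15.1
tcp_pos: [525.6, -16.8, 31.3]
tool_rot: [-0.13, 0.992, -0.0, 0.0]
ft_force: [-1.0, 0.4, -0.7]
width: 0.669
grasp_force: 106.6
```

Call:
jog_arm(motion=[0,0,0.5,0,0,0,1,0,0,0.5,0,0,0,1,0,0,0,0,0,0,1])

```text
time: 15.4
tcp_pos: [525.6, -16.9, 31.1]
tool_rot: [-0.13, 0.992, -0.0, 0.0]
ft_force: [-2.9, -0.5, 9.6]
width: 0.67
grasp_force: 107.5
```

Call:
jog_arm(motion=[0,0,-0.5,0,0,0,1,0,0,0,0,0,0,-0.4,0,0,0,0,0,0,-0.6,0,0,0,0,0,0,-1,0,0,0,0,0,0,-1,0,0,0,0,0,0,-1,0,0,-5,0,0,0,-1,0,0,-15,0,0,0,-1,0,0,-20,0,0,0,-1,0,0,-20,0,0,0,-1,15,0,-20,0,0,0,-1,30,0,0,0,0,0,-1,30,0,0,0,0,0,-1,0,0,0,0,0,0,-1])

```text
time: 16.8
tcp_pos: [448.7, -37.6, 111.2]
tool_rot: [-0.129, 0.992, -0.001, -0.002]
ft_force: [0.6, -0.5, -0.1]
width: 1.002
grasp_force: 0.0
```

```bash
cat > flat.py <<'E'
from h import *
import sys
tag=sys.argv[1]; cx,cy,z0=map(float,sys.argv[2:5])
for n in("scene","top","wrist"):
    T=pose(); p,d=vision.snapshot(n); cv2.imwrite(f"pics/{n}_{tag}.png",p); P=cloud(n,d,T); z=P[...,2]
    m=(np.hypot(P[...,0]-cx,P[...,1]-cy)<120)&(abs(z-z0)<6)&(np.ptp(p.astype(int),axis=2)<40)&(p.min(2)>90)
    print(n,T[:3,3].round(1)); [print("  ",o) for o in rect(P,m)]
    if m.sum()>100:
        q=P[m]; c=np.linalg.lstsq(np.c_[q[:,:2],np.ones(len(q))],q[:,2],rcond=None)[0]; print("  slope",np.rad2deg(c[:2]).round(2))
E
python3 flat.py r1 571.5 -3.2 55
```

```text
scene [448.7 -37.6 111.2]
   (array([572.1,  -4.2]), array([161.6,  63.9]), 15.1, 55.9, 1689)
  slope [-0.04  0.07]
top [451.5 -37.  111.6]
   (array([611. ,   7.4]), array([79.1, 60. ]), 14.7, 54.8, 564)
  slope [-0.32  0.01]
wrist [453.2 -36.5 111.8]
   (array([532.5, -16.2]), array([77.6, 60.4]), 14.8, 54.4, 7826)
  slope [0.3  0.01]
```

View pics/wrist_r1.png

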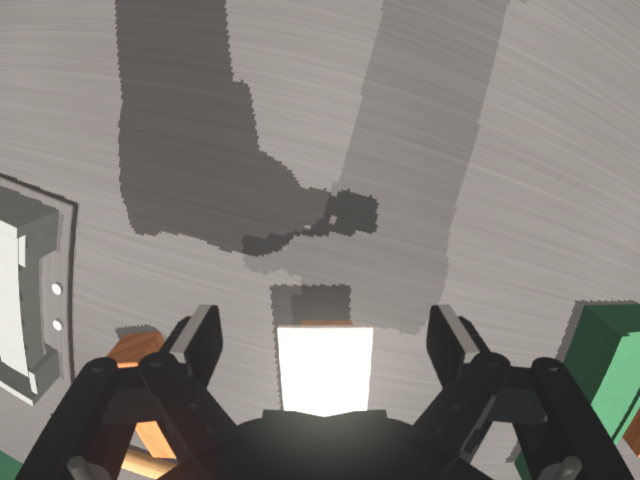

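Call:
jog_arm(motion=[-15,0.5,0,0,0,0,-1,-30,0,0,0,0,0,-1,-30,0,0,0,0,0,-1,-30,0,0,0,0,0,-1,-15,0,5,0,0,0,-1,-3.5,0,10,0,0,0,-1,0,0,15,0,0,0,-1,0,0,15,0,0,0,-1,0,0,15,0,0,0,-1,0,0,12,0,0,0,-1,0,0,8,0,0,0,-1,0,0,0,0,0,0,-1,0,0,0,0,0,0,-1])

```text
time: 18.25
tcp_pos: [572.2, -3.8, 30.6]
tool_rot: [-0.13, 0.992, 0.0, 0.0]
ft_force: [0.2, -0.1, 0.6]
width: 1.0
grasp_force: 0.0
```

Call:
jog_arm(motion=[0,0,0,0,0,0,0,0,0,0,0,0,0,1,0,0,0,0,0,0,1,0,0,0,0,0,0,1,0,0,0,0,0,0,1,0,0,-3,0,0,0,1,0,0,-10,0,0,0,1,0,0,-15,0,0,0,1,0,0,-20,0,0,0,1,0,0,-20,0,0,0,1,0,0,-12,0,0,0,1,0,0,0,0,0,0,1,0,0,0,0,0,0,1], grip_force=80)

```text
time: 19.55
tcp_pos: [572.0, -4.0, 110.8]
tool_rot: [-0.13, 0.992, -0.0, 0.0]
ft_force: [-0.1, -0.3, -2.2]
width: 0.676
grasp_force: 85.5
```

```bash
python3 held.py h4; python3 - <<'E'
from h import *
# jig: cheeks (z 63) and lips (z 53) in jig-ish frame from initial views
a=np.deg2rad(-4.0); u=np.array([np.cos(a),np.sin(a)]); v=np.array([-u[1],u[0]]); c0=np.array([572.5,-297.7])
for n in("top","scene"):
    d=np.load(n+"0.npy"); P=cloud(n,d); z=P[...,2]; near=np.hypot(P[...,0]-c0[0],P[...,1]-c0[1])<130
    m=near&(z>57)&(z<70); q=P[m]
    s=(q[:,:2]-c0)@u; t=(q[:,:2]-c0)@v
    for nm,w in(("back",s>0),("front",s<0)):
        print(n,nm,w.sum(),"s",np.percentile(s[w],[3,97]).round(1),"t",np.percentile(t[w],[2,98]).round(1),"mid",q[w][:,:2].mean(0).round(1),np.median(q[w][:,2]).round(1))
    m=near&(z>36.5)&(z<44.5); L=rect(P,m); print(n,"pedestal",[o for o in L if o[4]>250])
    bw=near&(z>4)&(z<70); 
    m=near&(z>6.5)&(z<14); q=P[m]; print(n,"plate",rect(P,near&(z>6.5)&(z<75))[:2])
E
```

```text
tcp [572.01081438  -4.03284987 110.76716719]
scene 915 x [-79.1  17.6] y [-28.5  29.5] slope deg x,y [-0.1 -0.1] topface toolz at x=0 -23.9 rect [(array([-31.5,   1.1]), array([97.8, 62.2]), -0.8, -23.8, 906)]
top 0
wrist 25444 x [-38.8  44.5] y [-29.3  27.1] slope deg x,y [-0.1  0. ] topface toolz at x=0 -22.6 rect [(array([-0.3, -1.1]), array([90.6, 60.5]), 0.0, -22.6, 25392)]
top back 110 s [82.3 91.7] t [-39.4  39.8] mid [ 659.  -302.6] 61.9
top front 108 s [-92.  -83.3] t [-39.7  39.6] mid [ 485.1 -292.4] 62.9
top pedestal [(array([ 575. , -294.2]), array([163.7,  49.8]), -3.0, 39.8, 774)]
top plate [(array([ 571.8, -297.2]), array([199.5, 110.9]), -4.0, 33.8, 2679)]
scene back 277 s [83.  92.9] t [-39.5  38.5] mid [ 661.  -304.8] 62.9
scene front 231 s [-91.7 -80.7] t [-40.2  38.4] mid [ 487.3 -292.9] 63.0
scene pedestal [(array([ 564.4, -296.1]), array([155.6,  65.4]), -3.3, 40.7, 1425)]
scene plate [(array([ 573.3, -297.9]), array([202.3, 110.2]), -4.0, 30.9, 5442), (array([ 597.2, -173.1]), array([29.3, 17.8]), 21.2, 39.7, 188)]
```

Call:
jog_arm(motion=[0,0,0,0,0,6.2,1,0,0,0,0,0,6.2,1,0,0,0,0,0,6.3,1,-2,-10,0,0,0,0,1,-2,-20,0,0,0,0,1,-2,-25,0,0,0,0,1,-2,-25,0,0,0,0,1,-2,-25,0,0,0,0,1,-2,-25,0,0,0,0,1,-2,-25,0,0,0,0,1,-2,-25,0,0,0,0,1,-2,-25,0,0,0,0,1,-2,-25,0,0,0,0,1,0,-25,0,0,0,0,1,0,-20,0,0,0,0,1,0,-12,0,0,0,0,1,0,-6,0,0,0,0,1,0,0,0,0,0,0,1,0,0,0,0,0,0,1])

```text
time: 21.6
tcp_pos: [573.0, -296.0, 110.4]
tool_rot: [0.032, 0.999, 0.001, -0.0]
ft_force: [-0.9, 0.5, -0.8]
width: 0.679
grasp_force: 85.5
```

Call:
jog_arm(motion=[0,0,10,0,0,0,1,0,0,15,0,0,0,1,0,0,15,0,0,0,1,0,0,10,0,0,0,1,0,0,6,0,0,0,1,0,0,0,0,0,0,1,0,0,0,0,0,0,1])

```text
time: 22.3
tcp_pos: [572.9, -297.6, 54.6]
tool_rot: [0.033, 0.999, 0.0, 0.0]
ft_force: [0.1, 0.1, -1.5]
width: 0.677
grasp_force: 85.5
```

```bash
cat > jig.py <<'E'
from h import *
import sys
T=pose(); print(T[:3,3].round(2), "yaw y", np.rad2deg(np.arctan2(T[1,1],T[0,1])).round(2)-90)
for n in("wrist","scene"):
    p,d=vision.snapshot(n); cv2.imwrite(f"pics/{n}_{sys.argv[1]}.png",p); np.save(f"{n}_{sys.argv[1]}.npy",d)
    P=cloud(n,d,T); L=(P-T[:3,3])@T[:3,:3]; z=P[...,2]; near=(abs(L[...,0])<130)&(abs(L[...,1])<75)
    for nm,lo,hi in(("cheek",60,65.5),("lip",51,55.5),("plate",8,13),("strip",T[2,3]+20,T[2,3]+29)):
        n_,l=cv2.connectedComponents((near&(z>lo)&(z<hi)).astype(np.uint8))
        for i in range(1,n_):
            q=L[l==i]
            if len(q)>25: print(n,nm,len(q),"x",np.percentile(q[:,0],[2,98]).round(1),"y",np.percentile(q[:,1],[2,98]).round(1))
c=cv2.imread(f"pics/wrist_{sys.argv[1]}.png")[180:440,170:490]; cv2.imwrite(f"pics/wristc_{sys.argv[1]}.png",cv2.resize(c,None,fx=2,fy=2))
E
python3 jig.py j1
```

```text
[ 572.95 -297.6    54.56] yaw y -3.769999999999996
wrist cheek 5465 x [81.8 90.5] y [-41.1  36.7]
wrist lip 68 x [81.6 81.9] y [-19.1   5.4]
wrist lip 1021 x [55.4 81.6] y [-42.9 -36.5]
wrist lip 609 x [55.3 81.4] y [32.1 38.5]
wrist lip 65 x [-68.7 -56.5] y [-39.9 -36.6]
wrist lip 55 x [-68.6 -57.2] y [35.2 38. ]
wrist plate 710 x [96.7 98.6] y [-53.1  48.7]
wrist plate 1949 x [-19.7  73. ] y [-57.  -47.7]
wrist plate 1458 x [-16.6  79.6] y [45.8 52.2]
wrist plate 39 x [-86. -68.] y [-53.1 -47.5]
wrist plate 150 x [-93.4 -70.2] y [46. 51.]
wrist strip 49969 x [-35.6  77.5] y [-29.7  28.1]
scene cheek 210 x [-93.1 -82.6] y [-40.   38.6]
scene lip 29 x [-76.3 -57. ] y [32.5 39.8]
scene lip 40 x [-76.8 -56.2] y [-41.5 -33.9]
scene plate 1167 x [-99.5  51.1] y [-54.9  53.3]
scene plate 26 x [-51.4 -39.9] y [23.9 35.3]
scene strip 1571 x [-78.8  23.6] y [-28.4  30. ]
```

View pics/wristc_j1.png

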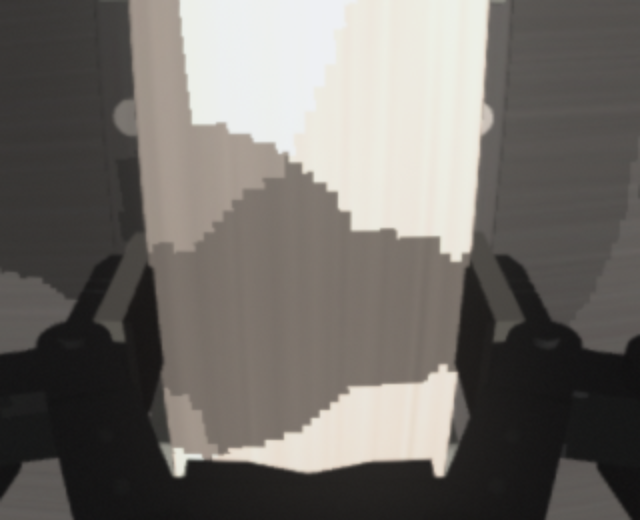

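The crop shows the strip square in the hand, with the jig peeking out a little more on the left. The jig centre is about 1.5 mm in −y relative to the strip, and the end gaps look even. I'll shift and lower.

Call:
jog_arm(motion=[0,-1.5,2,0,0,0,1,0,0,5,0,0,0,1,0,0,3,0,0,0,1,0,0,3,0,0,0,1,0,0,3,0,0,0,1,0,0,2,0,0,0,1,0,0,0,0,0,0,1,0,0,0,0,0,0,1])

```text
time: 23.2
tcp_pos: [572.7, -299.0, 36.5]
tool_rot: [0.033, 0.999, 0.0, -0.0]
ft_force: [-0.4, 0.3, -2.0]
width: 0.678
grasp_force: 85.5
```

```bash
python3 jig.py j2
```

```text
[ 572.72 -299.01   36.54] yaw y -3.769999999999996
wrist cheek 7191 x [81.7 90.3] y [-39.6  38.1]
wrist cheek 299 x [-11.5  10.1] y [-35.9 -29.3]
wrist cheek 301 x [-11.5  10.1] y [27.7 34.1]
wrist cheek 94 x [4.9 6.4] y [36.8 41.5]
wrist cheek 95 x [4.9 6.3] y [-43.3 -38.5]
wrist lip 42 x [81.5 81.8] y [-17.5  -4.4]
wrist lip 26 x [81.5 81.8] y [-27.2 -18.6]
wrist lip 1667 x [55.4 81.3] y [-41.4 -33.8]
wrist lip 1645 x [55.4 81. ] y [32.1 39.8]
wrist lip 54 x [ 9.2 10.2] y [-36.3 -31.8]
wrist lip 53 x [ 9.1 10.1] y [30.7 34.8]
wrist lip 58 x [5.2 6.2] y [-42.8 -38.4]
wrist lip 66 x [5.1 6.3] y [36.8 41.7]
wrist plate 73 x [97.4 98.6] y [-5.8 10.5]
wrist plate 100 x [97.5 98.5] y [-41.5 -13.3]
wrist plate 143 x [97.2 98.4] y [12.6 46.2]
wrist plate 37 x [80.9 81.6] y [-33.7 -25.9]
wrist plate 2470 x [-12.6  47.1] y [-55.4 -43.2]
wrist plate 2395 x [-12.2  47. ] y [41.4 53.3]
wrist plate 87 x [-72.7 -55.4] y [-47.7 -42.8]
wrist plate 115 x [-74.2 -55.5] y [41.4 46.3]
wrist strip 7329 x [81.6 90.3] y [-39.6  38.1]
wrist strip 50004 x [-35.6  77.5] y [-29.7  28.1]
scene cheek 26 x [81.7 91.9] y [-39.4 -28. ]
scene cheek 1083 x [-91.7  22.1] y [-35.4  35.1]
scene lip 37 x [-76.6 -56.8] y [33.5 41.4]
scene lip 34 x [-76.6 -57.1] y [-40.1 -32.3]
scene plate 1035 x [-99.8  35.8] y [-53.4  54.8]
scene strip 30 x [81.8 91.9] y [-39.7 -28.1]
scene strip 1779 x [-91.8  22.2] y [-33.9  33.8]
```

Call:
jog_arm(motion=[0,0,2,0,0,0,1,0,0,3,0,0,0,1,0,0,3,0,0,0,1,0,0,2,0,0,0,1,0,0,2,0,0,0,1,0,0,1,0,0,0,1,0,0,0,0,0,0,1])

```text
time: 24.0
tcp_pos: [572.6, -298.9, 23.4]
tool_rot: [0.033, 0.999, 0.0, -0.0]
ft_force: [-0.4, 0.9, -1.7]
width: 0.675
grasp_force: 85.5
```

Call:
jog_arm(motion=[0,0,1,0,0,0,1,0,0,0.5,0,0,0,1,0,0,0.5,0,0,0,1,0,0,0,0,0,0,1])

```text
time: 24.4
tcp_pos: [572.8, -299.1, 22.0]
tool_rot: [0.033, 0.999, -0.0, 0.0]
ft_force: [-0.6, 0.7, 1.8]
width: 0.679
grasp_force: 85.8
```

Call:
jog_arm(motion=[0,0,0.5,0,0,0,1,0,0,0.5,0,0,0,1,0,0,0,0,0,0,1])

```text
time: 24.7
tcp_pos: [572.8, -299.1, 21.9]
tool_rot: [0.033, 0.999, -0.0, 0.0]
ft_force: [-3.9, 2.0, 9.2]
width: 0.678
grasp_force: 86.5
```

```bash
python3 flat.py j3 572.8 -298 45
```

```text
scene [ 572.8 -299.1   21.9]
   (array([ 595.7, -298.2]), array([101.2,  62.8]), -3.3, 45.7, 1312)
  slope [ 0.09 -0.01]
top [ 572.8 -299.1   21.9]
   (array([ 628.1, -293. ]), array([55.6, 46.4]), -4.2, 44.9, 184)
   (array([ 528.6, -296. ]), array([72.8, 70.5]), -3.2, 44.7, 568)
  slope [-0.04  0.69]
wrist [ 572.8 -299.1   21.9]
   (array([ 554.3, -298.7]), array([126.5,  60.4]), -3.8, 44.6, 49516)
  slope [ 0.13 -0.05]
```

The top face is level at 45 mm with firm contact, so the strip is seated. I'll release and retreat.

Call:
jog_arm(motion=[0,0,-0.5,0,0,0,1,0,0,0,0,0,0,-0.4,0,0,0,0,0,0,-0.6,0,0,0,0,0,0,-0.8,0,0,0,0,0,0,-0.8,0,0,-5,0,0,0,-0.8,0,0,-15,0,0,0,-0.8,0,0,-25,0,0,0,-0.8,0,0,-35,0,0,0,-0.8,0,0,-40,0,0,0,-0.8,30,0,-30,0,0,0,-0.8,35,0,-10,0,0,0,-0.8,35,0,0,0,0,0,-0.8,35,0,0,0,0,0,-0.8,0,0,0,0,0,0,-0.8,0,0,0,0,0,0,-0.8])

```text
time: 26.45
tcp_pos: [438.0, -290.7, 182.7]
tool_rot: [0.033, 0.999, -0.001, 0.001]
ft_force: [0.3, 0.5, 0.4]
width: 0.897
grasp_force: 0.0
```

```bash
python3 flat.py j4 572.8 -298 45
```

```text
scene [ 438.  -290.7  182.7]
   (array([ 566.9, -297. ]), array([159.2,  65.3]), -3.8, 45.7, 2136)
  slope [0.07 0.21]
top [ 439.1 -290.5  182.5]
   (array([ 574.8, -296.8]), array([164.4,  81.7]), -4.6, 44.7, 1307)
  slope [0.04 0.2 ]
wrist [ 439.6 -290.3  182.2]
   (array([ 482. , -294.1]), array([81.1,  2.3]), 85.9, 44.7, 608)
   (array([ 569. , -299.8]), array([140.1,  60.6]), -3.8, 44.5, 7775)
  slope [-0.14 -0.08]
```

View pics/scene_j4.png

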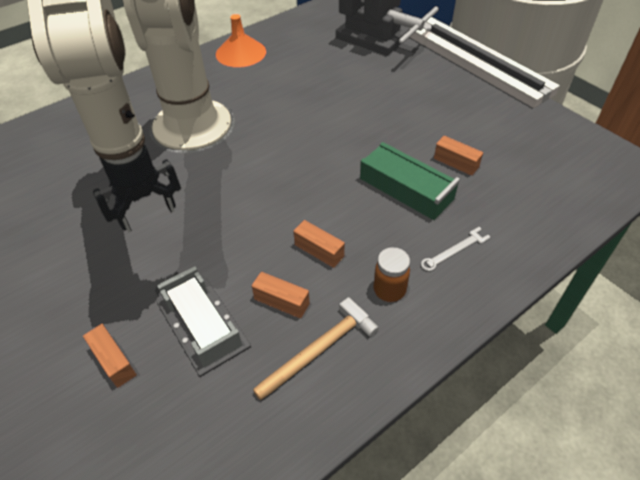

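The strip lies flat in the jig pocket at (200,312), its top at 45 mm, and the arm is clear. The bystanders haven't moved.

```bash
python3 -c "
from workcell import order; print(order.hand_in())"
```

```text
the job is handed in; nothing more can be done
None
```

The strip was slid out, laid centred on the rest, then lowered fully into the jig pocket and released there; the job was handed in at about 27 s, but the hand-in gave no verdict.

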